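Lock a sample jar and unscrew its tight cap

TASK

The black cap of the amber jar is screwed on tight and the jar would only spin in its blue holder, so first take the flat steel key by its orange handle out of its grey rest, slide it straight down, fully home, into the slot in the holder's wall so that its tip locks the notched foot of the jar, and let go of it. Then grip the cap and turn it counter-clockwise (seen from above) about a fifth of a turn until the thread lets go, stop turning, lift it straight up and finish while still holding it level, about two centimetres above the jar's mouth and over it. The key stays in and the jar stays seated and does not spin; leave the ring part, glue bottle, syringe and dish alone.

Things in the scene. Friction and masses are not known exactly. Their poses are not given: they have to be found in the camera images.
- jar_holder: fixed holder, turned by up to 20 degrees: pale aluminium plate 120 (y) x 8 mm, from x = -87 to +63 mm, with four blue walls, tops 30 mm above the bench, round a square pocket 84 mm wide. Origin: centre of the pocket, at the underside of the plate on the bench; pocket floor 8 mm above it. The wall on its -x side, roughly towards the robot, has the key slot.
- key_slot (a point): middle of the top of the holder's slot, 52 mm from the pocket's centre on the holder's -x side, 30 mm above the bench; axes as the holder's. The slot is upright, open at the top, 6.8 mm wide in y, its steel lips flaring to 17 mm at the top, and runs from x = -42 to -60 mm in the holder's frame.
- key_home (a point): where the key's origin lies when it is fully home: x = -60, y = 0, z = 8 mm in the holder's frame, key x axis along the holder's x. The nose then stands in a notch of the jar's foot, 34 mm from the pocket's centre (4 mm either way along x still does), and the handle's top is 60 mm above the bench.
- key: locking key, 90 g: steel plate 52 (x) x 5 (y) x 30 (z) mm on its bevelled lower edge, with an orange handle on top. Origin: centre of the lower edge. +x points to the nose (end without handle), which goes towards the jar. Starts upright in its rest, lower edge 8 mm above the bench, nose roughly away from the robot.
- key_handle (a point): centre of the key's orange handle, 28 (x) x 12 (y) x 24 (z) mm; at x = -12, z = 40 mm in the key's frame; grip it across y
- key_rest: fixed grey block 70 (x) x 34 (y) x 24 (z) mm with a slot 6 mm wide and 16 mm deep along x in which the key stands; origin: centre of its underside
- jar: amber jar, 280 to 455 g, loose in the pocket with under 2 mm play, free to spin until the key locks it. Grey notched foot ring 80 mm across; glass body 46 mm across up to 62 mm; neck; mouth at 87 mm. Origin: centre of its underside, 8 mm above the bench; z up its axis.
- jar_foot (a point): centre of the underside of the jar's foot ring: 16 mm high, 12 notches about 12 mm wide and 12 mm deep. At the start one notch faces the holder's slot within 2 degrees. With the key in, the jar still turns up to about 10 degrees before the notch bears on the key.
- jar_mouth (a point): centre of the jar's mouth, 87 mm above the jar's underside (95 mm above the bench); a sprung rubber seal there presses the cap up and may stand 4 mm proud once the cap is off
- cap: round black ribbed screw cap, 52 mm across, 24 mm high, 40 g. Origin: centre of its lower rim; screwed on, that is 66 mm above the jar's underside (74 mm above the bench). Takes about 0.3 N m to turn; can be gripped across at any angle.
- cap_mark (a point): outer end of the white stripe on the cap's top, x = 26, z = 24 mm in the cap's frame. The stripe's angle about z from the jar's x axis is 0 to 0.1 rad when tight; turning counter-clockwise raises the cap about 2 mm; its lugs come free at 0.91 to 1.0 rad and strike a stop at about 1.6 rad; between these it lifts straight off, before them it is held down.
- part_ring: bystander: beige ring part 44 x 44 x 24 mm, origin under its centre
- glue_bottle: bystander: small white bottle with a blue cap, 26 mm across, 62 mm high, origin under its centre
- syringe: bystander: clear syringe lying on the bench, 101 mm long, origin under its centre
- dish: bystander: clear round dish 57 mm across, 14 mm high, origin under its centre

How it is judged:
By the outcome, as a careful person would: the job done as asked, in the order asked, and still so for the second after the job is handed in, while the arm keeps its last pose, push and grip.
It also fails if it takes over 53 s, if anything falls off the work surface, if the arm or the gripper's body presses on something with over 40 N, if the wrist force passes 120 N, or if a joint passes its speed limit or range.

ROBOT

A 7-joint arm with a two-finger parallel gripper is mounted at the origin on a cart in front of the work surface, level with it; the furniture and walls round the work are solid. World frame = base frame: x ahead of the robot, y to its left, z up, the work surface at z = 0. Lengths are in m, angles in degrees, forces in N, time in s.
With the tool pointing down it reaches from about 0.35 to 0.9 m from the base axis. Payload 19.9 kg.
Tool frame: the origin (TCP) lies midway between the tips of the shut fingers; the grasp point (between the pads) lies ctrl.grip_depth behind it (ctrl.grip_depth is the distance from the TCP to the grasp point, in m); z points along the fingers, y is the line along which they close (so a half turn about z gives the same grasp; the last joint's range is limited). The gripper opens to 85 mm and grips with 20 to 120 N. Pads are 22 mm wide; open, the fingers measure 114 mm over their backs; the gripper's body (76 mm by 85 mm) begins 54 mm behind the grasp point. The pads swing forward as they close: fully open they stand 13 mm farther back than shut.
Start: joints at [-76.519, 23.915, -0.59, 92.452, 0.269, 63.638, -3.037], TCP at [0.171, 0.601, 0.231] pointing down, gripper open.
Joint ranges: [-161.28, 161.28], [-22.2, 115.67], [-73.04, 71.86], [3.21, 147.25], [-68.34, 248.33], [10.77, 114.83], [-161.83, 161.83]. Speed limits (degrees/s): [108.29, 108.29, 136.94, 136.94, 172.46, 172.46, 172.46].

INTERFACE

Orientations are given as a 3x3 rotation matrix whose columns are the frame's x, y, z axes.
In Python, from cell import ctrl gives the robot as it stands.
- The arm moves only by the tool servo_tool, never from a script. Its argument "commands" is a list of rows, each a list of 6 numbers: the shift along the tool's x, y, z in units of 0.3 m (1.0 is 0.3 m), then the turn, a rotation vector about the tool's x, y, z in units of pi/4 rad (1.0 is pi/4 rad). In form: [[dx, dy, dz, ax, ay, az], ...]. A call has exactly 5 rows; each row shifts and turns the commanded pose from where the row before left it, along the tool's axes as they then stand; what a row does not reach is not made up. A row lasts 1/10 s, in which the tool goes at most 50 mm and 8.59 degrees, less where a joint would pass 70% of its speed; a pose out of reach is approached as far as the arm can. A call with a number of a shift or a turn outside -1 to 1 is refused whole. A call with a gripper value outside its range is refused whole. "fingers" is the finger opening in mm, from 0 to 85.4, set as the call begins (left out, the last holds). The fingers move at their own pace and stop on an object; the grip force is fixed at half the most. Time passes only in rows, so rows that do not move let the fingers close, or fill a call up. It gives the time, the measured TCP pose, the force, the opening and the grip force at its end, in the units of the state.
- ctrl.observe(): the state, without advancing time (a new reading comes with each control period).
- ctrl.camera(name): name is "scene" or "top" or "wrist"; returns the picture (420x560x3 uint8, blue, green, red); there is no depth.
- ctrl.camera_model(name): a dict with "fx", "fy", "cx", "cy" (pixels), "k1" (the pictures are not rectified: a ray, as slopes to the right and down, at radius r is drawn at 1 + k1 r^2 times it, then the intrinsics apply), "pose" (4x4, takes a point from camera to world coordinates). Camera axes: x right, y up, looking along -z (the intrinsics and any distortion apply to the point x, -y, -z); pixel columns grow to the right and rows downward; lengths in m; the calibration is good to about 2 mm. A picture is of the moment at which its call begins: read the wrist's pose just before it. camera_model takes no time and is no camera call; for the wrist camera it gives the pose at the moment of the call.
- ctrl.close_job(): hands the job in; it is judged then, once.
Trained networks look in the newest picture that a camera, given by its name, has taken for a name from the list of things; names that differ only in an ending like _2 or _b are one class to them, and where a whole thing is asked for, a point or a joint stands for the part that bears it (a point fixed in the world has none). Each returns a list of dicts, best first, with "conf" (0 to 1); they miss things now and then, are a little off and sometimes report something else, mostly with a low value. They report only what shows in the picture. A call takes as long as a camera call.
- ctrl.trace(thing, camera): "region" (420x560 bool, what is visible of it) and "extent" ([left, top, right, bottom] in pixels, round what is visible of it).
- ctrl.place_of(thing, camera): "at" ([row, column] in pixels: a listed point, or the origin of a listed thing).
The state is a dict: "time_s": time; "joints": joint angles; "joint_vel": joint speeds; "tau": joint torques, N m; "position": TCP position; "tool_rot": TCP orientation; "contact_force": force on the tool from outside, world axes, zero at the start; "torque": the same for the moment, N m; "opening": finger opening in m; "finger_force": force on a finger pad.
Only numpy, scipy, OpenCV 4.12 (cv2) and the standard library are available. Lean on these libraries where they do the work, as an engineer would, in place of code of your own. Each camera call takes 0.05 s, during which the arm holds its last target. There are 200 camera calls.

## Working session

There is one attempt and no reset: what is moved stays moved. The work goes in short steps, Python scripts to look and compute and a tool call to move; the robot and the scene stay as the last step left them, time stands still between calls to the robot, and variables do not carry over. Pictures are saved under pics/ and viewed, at most 10 in all, crops included, and the job is handed in when it is done.

Besides the shell and the picture viewer there is one more tool, called after ">>>" as name(argument=value, ...), one argument or row to a line, values as JSON. servo_tool: Moves the arm, as the interface text tells. Its arguments: {"type":"object","properties":{"commands":{"type":"array","items":{"type":"array","items":{"type":"number","minimum":-1,"maximum":1}}},"fingers":{"type":"number"}},"required":["commands"]}

```bash
mkdir -p pics; ls
cat > h.py <<'E'
import numpy as np, cv2
from cell import ctrl
def ray(cam,px,m=None):
    m=m or ctrl.camera_model(cam)
    r,c=px; u=(c-m["cx"])/m["fx"]; v=(r-m["cy"])/m["fy"]
    x,y=u,v
    for _ in range(20):
        s=1+m["k1"]*(x*x+y*y); x,y=u/s,v/s
    P=np.array(m["pose"]); return P[:3,3],P[:3,:3]@np.array([x,-y,-1.])
def onz(cam,px,z,m=None):
    o,d=ray(cam,px,m); return o+d*(z-o[2])/d[2]
def proj(cam,p,m=None):
    m=m or ctrl.camera_model(cam); P=np.array(m["pose"])
    q=P[:3,:3].T@(np.array(p)-P[:3,3]); x,y=q[0]/-q[2],-q[1]/-q[2]
    s=1+m["k1"]*(x*x+y*y); return np.array([m["cy"]+m["fy"]*y*s,m["cx"]+m["fx"]*x*s])
E
python3 - <<'E'
from h import *
np.set_printoptions(precision=4,suppress=True)
print(ctrl.observe(),ctrl.grip_depth)
a=ctrl.camera("top");b=ctrl.camera("scene")
cv2.imwrite("pics/top.png",a);cv2.imwrite("pics/scene.png",b)
Z=dict(key_slot=.03,key_handle=.048,cap_mark=.098,jar_mouth=.095,cap=.074,jar_holder=0,key_rest=0,key=.008,jar_foot=.008,part_ring=0,glue_bottle=0,syringe=0,dish=0,key_home=.008)
for cam in("top","scene"):
    print(cam,np.array(ctrl.camera_model(cam)["pose"])[:3,3])
    for n,z in Z.items():
        for q in ctrl.place_of(n,cam)[:1]: print(n,round(q["conf"],2),np.round(q["at"],1),onz(cam,q["at"],z))
E
```

```text
pics
{'time_s': 0.0, 'joints': array([-76.5209,  23.9472,  -0.5914,  92.4857,   0.2705,  63.6371,
        -3.0378]), 'joint_vel': array([-0.0018,  0.0044,  0.0183, -0.0002, -0.0164, -0.0307,  0.1025]), 'tau': array([ -0.0007, -86.4456,   0.6789, -43.4895,   0.019 ,   0.0072,
         0.    ]), 'position': array([0.1707, 0.6009, 0.2307]), 'tool_rot': array([[-0.962 ,  0.2732, -0.0002],
       [ 0.2732,  0.962 , -0.0012],
       [-0.0001, -0.0012, -1.    ]]), 'contact_force': array([0.4997, 0.2858, 0.9316]), 'torque': array([-0.0342, -0.0077,  0.0448]), 'finger_force': 0.0, 'opening': 0.08529390013734262} 0.0187
top [0.4077 0.2571 0.9226]
key_slot 0.6 [227.4 310.8] [0.5066 0.1526 0.03  ]
key_handle 0.68 [276.3 287.5] [0.3924 0.2087 0.048 ]
cap_mark 0.57 [188.9 318.5] [0.5853 0.1427 0.098 ]
jar_mouth 0.56 [196.7 323.4] [0.5684 0.1315 0.095 ]
cap 0.7 [198.5 318.1] [0.5681 0.1405 0.074 ]
jar_holder 0.69 [205.7 316. ] [0.5639 0.1358 0.    ]
key_rest 0.73 [151.3 381.2] [ 0.7067 -0.0331  0.    ]
key 0.61 [229.7 226.3] [0.5017 0.354  0.008 ]
jar_foot 0.83 [203.6 315.5] [0.5678 0.138  0.008 ]

[... 252 characters left out ...]
.008 ]
scene [0.1609 1.0424 0.7052]
key_slot 0.56 [199.7 318.1] [0.506  0.1381 0.03  ]
key_handle 0.6 [247.9 284.1] [0.4928 0.3464 0.048 ]
cap_mark 0.72 [167.1 286.3] [0.5868 0.1414 0.098 ]
jar_mouth 0.96 [172.  295.3] [0.5614 0.1471 0.095 ]
cap 0.7 [176.2 295.3] [0.5675 0.1329 0.074 ]
jar_holder 0.87 [202.1 291.5] [0.5747 0.1357 0.    ]
key_rest 0.9 [265.9 278.5] [0.5026 0.3516 0.    ]
jar_foot 0.61 [199.4 293.7] [0.57   0.1335 0.008 ]
part_ring 0.75 [190.5 383.5] [ 0.3901 -0.012   0.    ]
glue_bottle 0.58 [189.9 387. ] [ 0.383  -0.0186  0.    ]
syringe 0.65 [312.5 196.2] [0.5823 0.5336 0.    ]
dish 0.94 [239.5 355.6] [0.3892 0.2013 0.    ]
key_home 0.87 [208.4 313. ] [0.5142 0.1467 0.008 ]
```

Run:
```python
import cv2,numpy as np
a=cv2.imread("pics/top.png")[130:305,130:400];b=cv2.imread("pics/scene.png")[130:300,200:420]
a=cv2.resize(a,(800,519));cv2.imwrite("pics/topc.png",a)
cv2.imwrite("pics/scenec.png",cv2.resize(b,(770,595)))
```

```text
(no output)
```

View pics/topc.png

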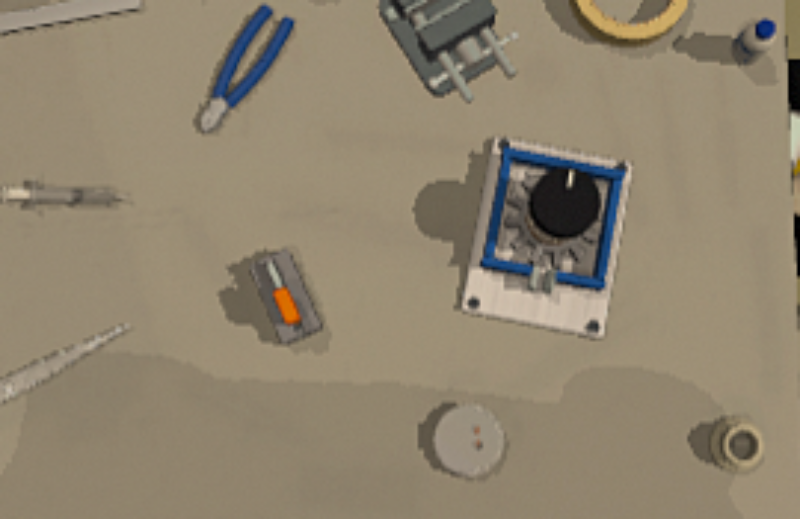

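View pics/scenec.png

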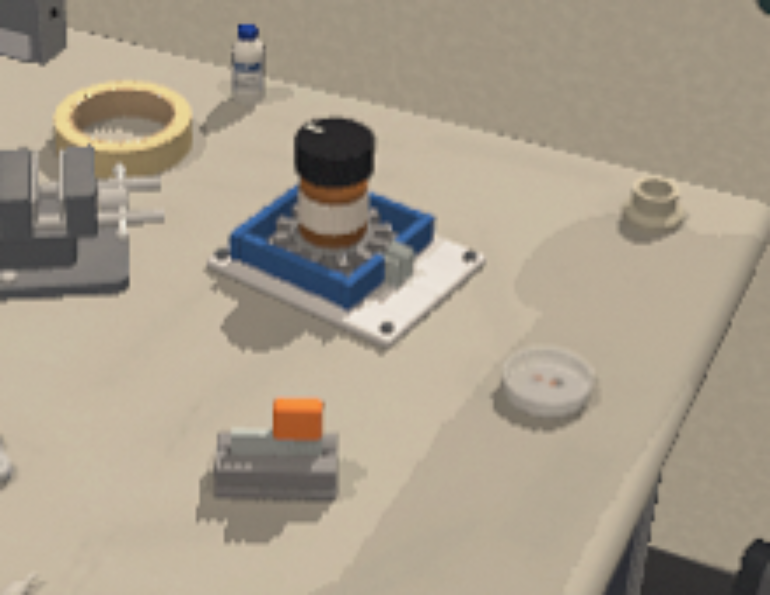

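```bash
cat >> h.py <<'E'
def rect(cam,img,kind,z,m=None):
    hsv=cv2.cvtColor(img,cv2.COLOR_BGR2HSV)
    lo,hi={"orange":((3,150,90),(18,255,255)),"blue":((100,130,50),(125,255,255))}[kind]
    k=cv2.inRange(hsv,lo,hi); n,l,s,c=cv2.connectedComponentsWithStats(cv2.morphologyEx(k,cv2.MORPH_CLOSE,np.ones((5,5))))
    return k,l,s
E
python3 - <<'E'
from h import *
np.set_printoptions(precision=4,suppress=True)
a=cv2.imread("pics/top.png"); k,l,s=rect("top",a,"orange",0)
for i in range(1,len(s)):
    if s[i,4]>25: print("orange",s[i])
k2,l2,s2=rect("top",a,"blue",0)
for i in range(1,len(s2)):
    if s2[i,4]>100: print("blue",i,s2[i])
def rr(mask,z):
    ys,xs=np.where(mask); P=np.array([onz("top",(r,c),z)[:2] for r,c in zip(ys,xs)],np.float32)
    return cv2.minAreaRect(P*1000)
m=k.copy(); m[:, :200]=0; m[:,250:]=0; m[:200]=0; m[260:]=0
print(rr(m,.062))
m=k2.copy(); m[:170]=0; m[240:]=0; m[:,:280]=0; m[:,350:]=0
print(rr(m,.030))
w=ctrl.camera_model("wrist"); st=ctrl.observe(); R=st["tool_rot"]; print(w["fx"],w["cx"],w["cy"],w["k1"]);W=np.array(w["pose"]); print(R.T@(W[:3,3]-st["position"]),R.T@W[:3,:3])
# vectors
for z,p in ((.038,(130+263/2.963,130+270/2.963)),):
    print()
E
```

```text
orange [210  77  29  21 196]
orange [ 0 97 10 10 45]
orange [222 227  10  12  71]
orange [ 95 255  32  36 563]
blue 1 [ 30  21 155  41 823]
blue 6 [202 132  27  34 306]
blue 8 [293 179  48  48 445]
((489.6202392578125, 348.1412353515625), (29.573884963989258, 12.016507148742676), 27.61322784423828)
((565.5242309570312, 138.7685546875), (99.12957763671875, 100.3568344116211), 78.94173431396484)
290.43988166563145 285.0860035425948 208.3339457696845 -0.03083741937491683
[ 0.0823 -0.0006 -0.1426] [[-0.0002  0.947   0.3214]
 [ 1.      0.0002 -0.    ]
 [-0.0001  0.3214 -0.947 ]]
```

```bash
cat >> h.py <<'E'
from scipy.spatial.transform import Rotation as Ro
def down(yaw):  # yaw of tool x (deg), tool z down
    a=np.radians(yaw); x=np.array([np.cos(a),np.sin(a),0]); z=np.array([0,0,-1.]); return np.c_[x,np.cross(z,x),z]
def plan(p,yaw,n,R=None,st=None):
    st=st or ctrl.observe(); R0=np.array(st["tool_rot"]); d=(np.array(p)-st["position"])/n; R1=down(yaw) if R is None else R
    w=Ro.from_matrix(R0.T@R1).as_rotvec(); 
    out=[]
    for i in range(n):
        Ri=R0@Ro.from_rotvec(w*i/n).as_matrix()
        out.append(np.r_[Ri.T@d/.3,w/n/(np.pi/4)].round(3).tolist())
    print("yaw now",np.degrees(np.arctan2(R0[1,0],R0[0,0])).round(2)); [print(o) for o in out]
E
python3 - <<'E'
from h import *
plan((.485,.345,.16),204,10)
E
```

```text
yaw now 164.14
[-0.124, -0.054, 0.024, -0.0, 0.0, -0.089]
[-0.12, -0.062, 0.024, -0.0, 0.0, -0.089]
[-0.115, -0.07, 0.024, -0.0, 0.0, -0.089]
[-0.11, -0.078, 0.024, -0.0, 0.0, -0.089]
[-0.105, -0.086, 0.024, -0.0, 0.0, -0.089]
[-0.098, -0.093, 0.024, -0.0, 0.0, -0.089]
[-0.092, -0.099, 0.024, -0.0, 0.0, -0.089]
[-0.085, -0.105, 0.024, -0.0, 0.0, -0.089]
[-0.077, -0.111, 0.024, -0.0, 0.0, -0.089]
[-0.069, -0.116, 0.024, -0.0, 0.0, -0.089]
```

>>> servo_tool(
  commands=[
    [-0.124, -0.054, 0.024, 0, 0, -0.089],
    [-0.12, -0.062, 0.024, 0, 0, -0.089],
    [-0.115, -0.07, 0.024, 0, 0, -0.089],
    [-0.11, -0.078, 0.024, 0, 0, -0.089],
    [-0.105, -0.086, 0.024, 0, 0, -0.089],
  ],
  fingers=45,
)

```text
time_s: 2.0
position: [0.3289, 0.4719, 0.1952]
tool_rot: [[-0.997, -0.076, 0.0], [-0.076, 0.997, 0.0], [-0.0, 0.0, -1.0]]
contact_force: [0.4, 0.2, 0.1]
opening: 0.0453
finger_force: 0.0
```

>>> servo_tool(
  commands=[
    [-0.098, -0.093, 0.024, 0, 0, -0.089],
    [-0.092, -0.099, 0.024, 0, 0, -0.089],
    [-0.085, -0.105, 0.024, 0, 0, -0.089],
    [-0.077, -0.111, 0.024, 0, 0, -0.089],
    [-0.069, -0.116, 0.024, 0, 0, -0.089],
  ],
)

```text
time_s: 2.5
position: [0.4863, 0.3443, 0.1592]
tool_rot: [[-0.911, -0.413, 0.0], [-0.413, 0.911, 0.0], [-0.0, 0.0, -1.0]]
contact_force: [1.3, 0.6, 0.2]
opening: 0.0446
finger_force: 0.0
```

>>> servo_tool(
  commands=[
    [0, 0, 0, 0, 0, 0],
    [0, 0, 0, 0, 0, 0],
    [0, 0, 0, 0, 0, 0],
    [0, 0, 0, 0, 0, 0],
    [0, 0, 0, 0, 0, 0],
  ],
)

```text
time_s: 3.0
position: [0.4845, 0.3463, 0.1595]
tool_rot: [[-0.912, -0.411, 0.0], [-0.411, 0.912, 0.0], [-0.0, 0.0, -1.0]]
contact_force: [0.1, 0.4, -0.4]
opening: 0.0447
finger_force: 0.0
```

```bash
cat >> h.py <<'E'
def rr(cam,mask,z,m):
    ys,xs=np.where(mask); P=np.array([onz(cam,(r,c),z,m)[:2] for r,c in zip(ys,xs)],np.float32)
    return P,cv2.minAreaRect(P*1000)
E
python3 - <<'E'
from h import *
np.set_printoptions(precision=4,suppress=True)
st=ctrl.observe(); m=ctrl.camera_model("wrist"); a=ctrl.camera("wrist"); cv2.imwrite("pics/w1.png",a); print(st["position"],st["tool_rot"],st["opening"],st["time_s"])
k,l,s=rect("wrist",a,"orange",0); print(s[1:][s[1:,4]>50])
for n,z in dict(key_handle=.048,key=.008,key_rest=0).items():
    for q in ctrl.place_of(n,"wrist")[:2]: print(n,q["conf"],np.round(q["at"]),onz("wrist",q["at"],z,m))
E
```

```text
[0.4845 0.3463 0.1595] [[-0.9117 -0.4109  0.0002]
 [-0.4109  0.9117  0.0003]
 [-0.0003  0.0002 -1.    ]] 0.04467446492032915 3.0
[[ 25 173  28  27 127]
 [509 193  51  65 923]
 [280 195  13  35 430]]
key_handle 0.7 [213. 285.] [0.4922 0.3486 0.048 ]
key_handle 0.28 [ 38. 192.] [0.3904 0.223  0.048 ]
key 0.68 [210. 284.] [0.5023 0.3518 0.008 ]
key 0.45 [ 42. 190.] [0.3905 0.2086 0.008 ]
key_rest 0.59 [206. 289.] [0.4987 0.3568 0.    ]
```

View pics/w1.png

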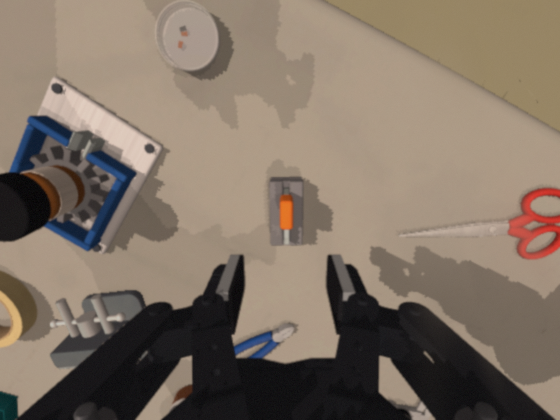

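Run:
```python
from h import *
np.set_printoptions(precision=4,suppress=True)
m=ctrl.camera_model("wrist"); a=cv2.imread("pics/w1.png")
k,l,s=rect("wrist",a,"orange",0); k[:, :270]=0;k[:,310:]=0;k[:180]=0;k[245:]=0
for r in range(195,231,3):
    c=np.where(k[r])[0]; print(r,c.min() if len(c) else 0,c.max() if len(c) else 0,len(c),a[r,286])
P,R=rr("wrist",k,.060,m);print(R)
# axis of handle: row mean cols
rows=[r for r in range(199,227)]; C=[np.where(k[r])[0].mean() for r in rows]
A=np.array([onz("wrist",(r,c),.06,m)[:2] for r,c in zip(rows,C)]); v=np.polyfit(A[:,0],A[:,1],1); print("yaw",np.degrees(np.arctan(v[0])),A[0],A[-1])
# steel plate ahead
g=cv2.cvtColor(a,cv2.COLOR_BGR2GRAY)
for r in (180,184,188,192,233,237,241,244): print(r,g[r,266:306])
```

```text
195 282 290 9 [ 42  74 141]
198 280 291 12 [ 19  66 148]
201 280 292 13 [ 32  95 207]
204 280 292 13 [ 39 117 226]
207 280 292 13 [ 40 118 226]
210 280 292 13 [ 37 116 225]
213 280 292 13 [ 37 116 226]
216 280 292 13 [ 40 117 226]
219 280 292 13 [ 39 116 226]
222 280 292 13 [ 38 115 226]
225 280 292 13 [ 37 115 226]
228 281 291 11 [ 57 113 219]
((487.7685241699219, 346.9217224121094), (31.885236740112305, 10.781600952148438), 24.648836135864258)
yaw 24.458731872132287 [0.4767 0.3416] [0.4996 0.3524]
180 [143 132 127 114  92  79  77  76  76  75  75  74  76  74  73  72  72  78
  81  83  81  82  84  84  79  78  78  78  77  77  76  76  78  78  77  75
  79  96 112 125]
184 [140 129 121 115 121 126 126 124 119 111 110 110 109 110 106  98  87  92
 105 109 109 108 104 109 119 124 127 127 126 127 127 126 126 123 124 116
 104 101 108 111]
188 [145 135 125 122 124 125 125 125 123 116 112 109 109 108 107  99  81  71
  79  85  85  84  83  96 113 124 127 127 126 127 126 126 126 124 124 116
 103  97 106 110]
192 [144 136 125 121 124 127 126 127 124 119 111 109 109 108 105  96  80  79
  92  98 101  97  93  89  95  97 106 116 121 124 126 125 124 126 124 118
 104  98 107 110]
233 [146 146 144 136 125 118 118 118 117 118 120 124 123 122 117 108  93 107
 147 173 178 174 152 112  87  86  90  90  89  91  90  92  98 112 119 109
  97  99 105 107]
237 [146 145 144 137 125 120 117 115 117 117 116 116 116 115 114 109  96 104
 142 168 175 172 150 110  87  86  89  89  91  90  89  91  96 111 117 110
 103 107 107 109]
241 [144 145 143 136 124 118 117 117 117 118 117 116 117 117 115 109 102 117
 147 166 172 172 157 128 101  95  91  91  90  89  93 100 112 118 117 108
 102 106 109 108]
244 [145 145 146 142 134 124 117 118 117 115 117 117 118 118 118 117 117 125
 142 150 153 152 145 136 127 123 121 121 117 112 112 122 124 123 123 118
 116 121 126 129]
```

Run:
```python
from h import *
plan((.488,.3472,.032),204.4,5)
```

```text
yaw now -155.78
[-0.002, 0.0, 0.085, -0.0, 0.0, -0.001]
[-0.002, 0.0, 0.085, -0.0, 0.0, -0.001]
[-0.002, 0.0, 0.085, -0.0, 0.0, -0.001]
[-0.002, 0.0, 0.085, -0.0, 0.0, -0.001]
[-0.002, 0.0, 0.085, -0.0, 0.0, -0.001]
```

>>> servo_tool(
  commands=[
    [-0.003, 0, 0.1, 0, 0, -0.001],
    [-0.003, 0, 0.1, 0, 0, -0.001],
    [-0.002, 0, 0.1, 0, 0, -0.001],
    [-0.002, 0, 0.075, 0, 0, -0.001],
    [-0.001, 0, 0.05, 0, 0, 0],
  ],
)

```text
time_s: 3.7
position: [0.4876, 0.3464, 0.0301]
tool_rot: [[-0.911, -0.413, -0.001], [-0.413, 0.911, -0.001], [0.002, -0.0, -1.0]]
contact_force: [-0.6, -0.4, 0.4]
opening: 0.0449
finger_force: 0.0
```

>>> servo_tool(
  commands=[
    [0, 0, 0, 0, 0, 0],
    [0, 0, 0, 0, 0, 0],
    [0, 0, 0, 0, 0, 0],
    [0, 0, 0, 0, 0, 0],
    [0, 0, 0, 0, 0, 0],
  ],
  fingers=0,
)

```text
time_s: 4.2
position: [0.4884, 0.3476, 0.0328]
tool_rot: [[-0.911, -0.413, 0.001], [-0.413, 0.911, 0.001], [-0.002, 0.001, -1.0]]
contact_force: [-2.5, 2.7, 6.7]
opening: 0.011
finger_force: 60.2
```

>>> servo_tool(
  commands=[
    [0, 0, 0, 0, 0, 0],
    [0, 0, 0, 0, 0, 0],
    [0, 0, 0, 0, 0, 0],
    [0, 0, 0, 0, 0, 0],
    [0, 0, 0, 0, 0, 0],
  ],
)

```text
time_s: 4.7
position: [0.4884, 0.3476, 0.0328]
tool_rot: [[-0.911, -0.413, 0.001], [-0.413, 0.911, 0.001], [-0.002, 0.001, -1.0]]
contact_force: [-3.9, 2.4, 8.7]
opening: 0.0111
finger_force: 60.4
```

Run:
```python
from h import *
s=dict(ctrl.observe()); plan((.4884,.3476,.10),204.4,3,st=s)
s["position"]=np.array((.4884,.3476,.10)); plan((.519,.214,.10),169,7,st=s)
```

```text
yaw now -155.61
[-0.0, 0.0, -0.075, 0.0, 0.001, -0.0]
[-0.0, 0.0, -0.075, 0.0, 0.001, -0.0]
[0.0, 0.0, -0.075, 0.0, 0.001, -0.0]
yaw now -155.61
[0.013, -0.064, -0.0, 0.0, 0.0, 0.112]
[0.007, -0.065, -0.0, 0.0, 0.0, 0.112]
[0.002, -0.065, -0.0, 0.0, 0.0, 0.112]
[-0.004, -0.065, -0.0, 0.0, 0.0, 0.112]
[-0.01, -0.065, -0.0, 0.0, 0.0, 0.112]
[-0.016, -0.063, -0.0, 0.0, 0.0, 0.112]
[-0.021, -0.062, -0.0, 0.0, 0.0, 0.112]
```

>>> servo_tool(
  commands=[
    [0, 0, -0.025, 0, 0, 0],
    [0, 0, -0.05, 0, 0, 0],
    [0, 0, -0.075, 0, 0.001, 0],
    [0, 0, -0.075, 0, 0.001, 0],
    [0.013, -0.064, 0, 0, 0, 0.112],
  ],
)

```text
time_s: 5.2
position: [0.4934, 0.3302, 0.1031]
tool_rot: [[-0.943, -0.333, 0.002], [-0.333, 0.943, 0.003], [-0.003, 0.002, -1.0]]
contact_force: [0.4, 1.3, -2.4]
opening: 0.0113
finger_force: 59.2
```

>>> servo_tool(
  commands=[
    [0.007, -0.065, 0, 0, 0, 0.112],
    [0.002, -0.065, 0, 0, 0, 0.112],
    [-0.004, -0.065, 0, 0, 0, 0.112],
    [-0.01, -0.065, 0, 0, 0, 0.112],
    [-0.016, -0.063, 0, 0, 0, 0.112],
  ],
)

```text
time_s: 5.7
position: [0.515, 0.231, 0.1003]
tool_rot: [[-0.994, 0.107, -0.001], [0.107, 0.994, -0.001], [0.001, -0.001, -1.0]]
contact_force: [0.3, 0.2, -1.7]
opening: 0.0111
finger_force: 59.1
```

>>> servo_tool(
  commands=[
    [-0.021, -0.062, 0, 0, 0, 0.112],
    [0, 0, 0, 0, 0, 0],
    [0, 0, 0, 0, 0, 0],
    [0, 0, 0, 0, 0, 0],
    [0, 0, 0, 0, 0, 0],
  ],
)

```text
time_s: 6.2
position: [0.5188, 0.2138, 0.0995]
tool_rot: [[-0.982, 0.188, -0.001], [0.188, 0.982, -0.0], [0.001, -0.001, -1.0]]
contact_force: [0.7, -0.5, -1.2]
opening: 0.0107
finger_force: 59.1
```

Run:
```python
from h import *
np.set_printoptions(precision=4,suppress=True)
st=ctrl.observe(); m=ctrl.camera_model("wrist"); a=ctrl.camera("wrist"); cv2.imwrite("pics/w2.png",a); print(st["position"],st["tool_rot"],st["contact_force"],st["time_s"])
import pickle; pickle.dump((st,m),open("w2.pkl","wb"))
for n,z in dict(key_slot=.03,key_home=.008,jar_holder=0,cap=.074,cap_mark=.098,jar_foot=.008).items():
    for q in ctrl.place_of(n,"wrist")[:2]: print(n,q["conf"],np.round(q["at"]),onz("wrist",q["at"],z,m))
cv2.imwrite("pics/w2c.png",cv2.resize(a[100:400,0:400],(800,600),interpolation=cv2.INTER_CUBIC))
```

```text
[0.5188 0.2138 0.0995] [[-0.9822  0.1877 -0.0013]
 [ 0.1877  0.9822 -0.0004]
 [ 0.0012 -0.0007 -1.    ]] [ 0.7074 -0.4886 -1.2487] 6.2
key_slot 0.65 [230. 203.] [0.5139 0.1475 0.03  ]
key_home 0.85 [212. 211.] [0.5066 0.1507 0.008 ]
cap 0.27 [160. 448.] [0.4825 0.3173 0.074 ]
jar_foot 0.92 [273. 213.] [0.5649 0.1369 0.008 ]
```

View pics/w2c.png

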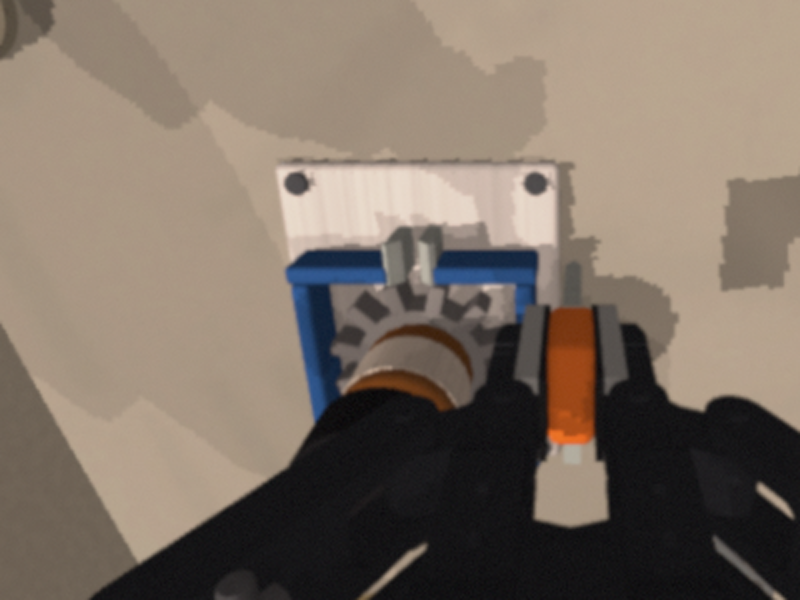

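Run:
```python
from h import *
import pickle
np.set_printoptions(precision=4,suppress=True)
st,m=pickle.load(open("w2.pkl","rb")); a=cv2.imread("pics/w2.png")
# plate back edge
g=cv2.cvtColor(a,cv2.COLOR_BGR2GRAY).astype(float)
pts=[]
for c in range(150,270,6):
    col=g[172:192,c]; pts.append(onz("wrist",(172+np.argmax(np.diff(col))+.5,c),.008,m)[:2])
pts=np.array(pts); v=np.polyfit(pts[:,1],pts[:,0],1); print("plate yaw",-np.degrees(np.arctan(v[0])), np.std(pts[:,0]-np.polyval(v,pts[:,1])))
# wall top-front edges: blue mask upper boundary on z=.03 
hsv=cv2.cvtColor(a,cv2.COLOR_BGR2HSV); k=cv2.inRange(hsv,(100,130,40),(125,255,255))
k[:215]=0;k[250:]=0
for c in (150,170,185,225,245,262): r=np.where(k[:,c])[0]; print(c,r.min(),r.max(),end="; ")
print()
for r in range(212,244,3): print(r,g[r,186:226].astype(int))
p=m["pose"]
for c in [(234,195),(234,221)]: print(onz("wrist",c,.03,m))
```

```text
plate yaw -11.04126481309098 0.0004233289155444811
150 229 249; 170 226 240; 185 226 240; 225 226 240; 245 226 240; 262 226 249; 
212 [219 219 212 200 195 195 196 197 194 190 188 189 187 180 177 174 174 183
 192 192 182 173 169 170 172 171 168 158 141 132 135 142 151 155 157 155
 156 172 191 200]
215 [217 219 217 211 198 195 196 197 193 183 164 131 100  86  83  84  81  82
  83  95 114 122 122 122 120 112 100  89  83  84  84  82  82  85 100 127
 145 148 149 150]
218 [197 201 199 194 192 194 191 178 148 108  86  84  82  83  81  81  77  78
  79  85 104 119 120 113  98  87  82  83  83  84  83  80  79  79  88 104
 120 123 124 126]
221 [188 187 179 172 162 150 132 110 102 104 106 109 112 111 101  84  76  76
  78  80  95 119 135 153 156 142 124 108  96  96  96  84  79  76  79  99
 119 124 123 125]
224 [104 106 107 110 131 164 158 130 119 120 121 121 120 116 107  91  78  79
  78  81  92 112 132 156 176 181 177 162 135 119 110  93  77  72  72  87
 102 104 104 106]
227 [ 38  39  36  41  74 127 156 136 122 122 122 122 122 120 114  96  83  78
  79  81  92 113 130 150 174 180 177 164 142 122 112 
[... 223 characters left out ...]
 51  58  95 147 152 132 123 123 122 123 121 120 111  89  78
  77  91 127 174 197 194 184 180 180 175 158 130 115  95  70  52  49  49
  49  47  48  48]
236 [ 82  81  80  82  80  77  92 127 128 124 122 123 122 121 120 113  97  85
 102 126 138 147 151 153 164 177 180 177 162 132 104  85  81  80  79  81
  80  80  80  80]
239 [ 83  82  81  82  81  78  83 114 134 125 119 121 120 119 116 111  95  82
 101 124 136 143 144 138 148 172 179 177 165 141 115  91  81  80  82  82
  82  81  82  81]
242 [115 139 148 152 151 139 114 122 130 117 105  98  84  71  64  59  54  53
  69  95 120 130 130 127 124 126 133 140 144 135 114  93  78  69  67  67
  65  67  83 104]
[0.5161 0.1405 0.03  ]
[0.52   0.1609 0.03  ]
```

Run:
```python
from h import *
plan((.493,.1525,.068),168.96,5)
```

```text
yaw now 169.1
[0.009, -0.043, 0.021, -0.0, -0.0, 0.001]
[0.009, -0.043, 0.021, -0.0, -0.0, 0.001]
[0.009, -0.043, 0.021, -0.0, -0.0, 0.001]
[0.009, -0.043, 0.021, -0.0, -0.0, 0.001]
[0.009, -0.043, 0.021, -0.0, -0.0, 0.001]
```

>>> servo_tool(
  commands=[
    [0.025, -0.02, 0.005, 0, 0, 0.001],
    [0.02, -0.055, 0.02, 0, 0, 0.001],
    [0, -0.06, 0.03, 0, 0, 0.001],
    [0, -0.055, 0.03, 0, 0, 0.001],
    [0, -0.025, 0.02, 0, 0, 0.001],
  ],
)

```text
time_s: 7.05
position: [0.4926, 0.1505, 0.0672]
tool_rot: [[-0.981, 0.195, -0.002], [0.195, 0.981, -0.001], [0.002, -0.002, -1.0]]
contact_force: [-0.4, -0.7, -0.3]
opening: 0.011
finger_force: 59.1
```

>>> servo_tool(
  commands=[
    [0, 0, 0, 0, 0, 0],
    [0, 0, 0, 0, 0, 0],
    [0, 0, 0, 0, 0, 0],
    [0, 0, 0, 0, 0, 0],
    [0, 0, 0, 0, 0, 0],
  ],
)

```text
time_s: 7.55
position: [0.4934, 0.1528, 0.0681]
tool_rot: [[-0.981, 0.193, -0.001], [0.193, 0.981, -0.001], [0.001, -0.001, -1.0]]
contact_force: [-0.3, -0.3, -1.1]
opening: 0.0109
finger_force: 59.1
```

Run:
```python
from h import *
np.set_printoptions(precision=4,suppress=True)
st=ctrl.observe(); m=ctrl.camera_model("wrist"); a=ctrl.camera("wrist"); cv2.imwrite("pics/w3.png",a); print(st["position"],st["tool_rot"],st["contact_force"],st["time_s"])
cv2.imwrite("pics/w3c.png",cv2.resize(a[140:350,180:390],(600,600),interpolation=cv2.INTER_CUBIC))
print(proj("wrist",(.5142,.1484,.03),m))
plan((.493,.1525,.0328),168.96,5)
```

```text
[0.4934 0.1528 0.0681] [[-0.9813  0.1925 -0.0011]
 [ 0.1925  0.9813 -0.0005]
 [ 0.001  -0.0007 -1.    ]] [-0.3378 -0.3001 -1.1405] 7.55
[265.2305 285.5379]
yaw now 168.89
[0.0, -0.0, 0.023, -0.0, -0.0, -0.0]
[0.0, -0.0, 0.023, -0.0, -0.0, -0.0]
[0.0, -0.0, 0.023, -0.0, -0.0, -0.0]
[0.0, -0.0, 0.023, -0.0, -0.0, -0.0]
[0.0, -0.0, 0.023, -0.0, -0.0, -0.0]
```

View pics/w3c.png

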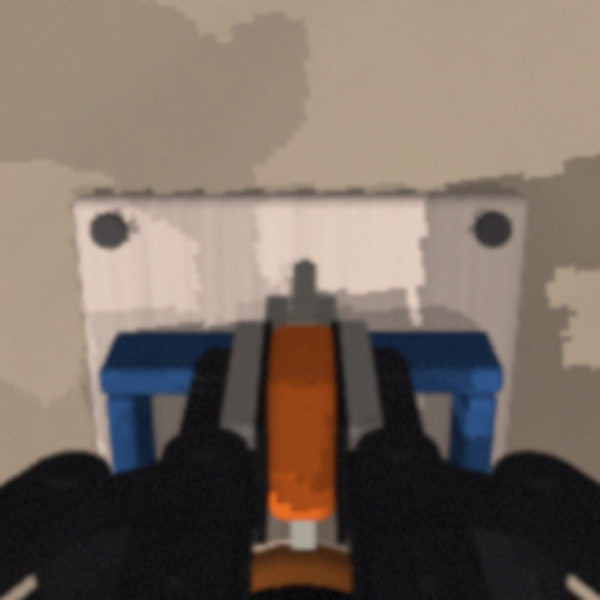

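>>> servo_tool(
  commands=[
    [0, 0, 0.02, 0, 0, 0],
    [0, 0, 0.02, 0, 0, 0],
    [0, 0, 0.02, 0, 0, 0],
    [0, 0, 0.0, 0, 0, 0],
    [0, 0, 0.0, 0, 0, 0],
  ],
)

```text
time_s: 8.1
position: [0.4931, 0.1523, 0.0497]
tool_rot: [[-0.981, 0.193, -0.002], [0.193, 0.981, -0.001], [0.002, -0.001, -1.0]]
contact_force: [-0.7, -0.4, -0.7]
opening: 0.011
finger_force: 59.1
```

>>> servo_tool(
  commands=[
    [0, 0, 0.012, 0, 0, 0],
    [0, 0, 0.012, 0, 0, 0],
    [0, 0, 0.012, 0, 0, 0],
    [0, 0, 0.0, 0, 0, 0],
    [0, 0, 0.0, 0, 0, 0],
  ],
)

```text
time_s: 8.6
position: [0.4932, 0.1523, 0.039]
tool_rot: [[-0.981, 0.193, -0.002], [0.193, 0.981, -0.001], [0.001, -0.001, -1.0]]
contact_force: [-1.0, -0.7, -0.5]
opening: 0.0114
finger_force: 59.1
```

>>> servo_tool(
  commands=[
    [0, 0, 0.01, 0, 0, 0],
    [0, 0, 0.01, 0, 0, 0],
    [0, 0, 0.003, 0, 0, 0],
    [0, 0, 0, 0, 0, 0],
    [0, 0, 0, 0, 0, 0],
  ],
)

```text
time_s: 9.1
position: [0.4933, 0.152, 0.0326]
tool_rot: [[-0.981, 0.194, -0.001], [0.194, 0.981, -0.001], [0.001, -0.001, -1.0]]
contact_force: [-5.0, -3.6, 13.1]
opening: 0.0109
finger_force: 61.4
```

>>> servo_tool(
  commands=[
    [0, 0, 0, 0, 0, 0],
    [0, 0, 0, 0, 0, 0],
    [0, 0, 0, 0, 0, 0],
    [0, 0, 0, 0, 0, 0],
    [0, 0, 0, 0, 0, 0],
  ],
  fingers=40,
)

```text
time_s: 9.6
position: [0.4932, 0.1523, 0.0322]
tool_rot: [[-0.981, 0.193, -0.001], [0.193, 0.981, -0.001], [0.001, -0.001, -1.0]]
contact_force: [-0.3, -0.8, 0.4]
opening: 0.0399
finger_force: 0.0
```

>>> servo_tool(
  commands=[
    [0, 0, -0.04, 0, 0, 0],
    [0, 0, -0.08, 0, 0, 0],
    [0, 0, -0.12, 0, 0, 0],
    [0, 0, -0.12, 0, 0, 0],
    [0, 0, -0.09, 0, 0, 0],
  ],
)

```text
time_s: 10.1
position: [0.4938, 0.1524, 0.1703]
tool_rot: [[-0.981, 0.193, 0.001], [0.193, 0.981, 0.0], [-0.001, 0.0, -1.0]]
contact_force: [-0.4, 0.3, 0.2]
opening: 0.0401
finger_force: 0.0
```

>>> servo_tool(
  commands=[
    [0, 0, -0.05, 0, 0, 0],
    [-0.05, 0, 0, 0, 0, 0],
    [-0.05, 0, 0, 0, 0, 0],
    [0, 0, 0, 0, 0, 0],
    [0, 0, 0, 0, 0, 0],
  ],
  fingers=85,
)

```text
time_s: 10.6
position: [0.5226, 0.1466, 0.1825]
tool_rot: [[-0.981, 0.193, -0.002], [0.193, 0.981, -0.001], [0.001, -0.001, -1.0]]
contact_force: [-0.5, -0.2, -0.6]
opening: 0.0847
finger_force: 0.0
```

Run:
```python
from h import *
import pickle
np.set_printoptions(precision=4,suppress=True)
st=ctrl.observe(); m=ctrl.camera_model("wrist"); a=ctrl.camera("wrist"); t=ctrl.camera("top"); cv2.imwrite("pics/w4.png",a);cv2.imwrite("pics/t4.png",t); print(st["position"],st["joints"],st["contact_force"],st["opening"],st["time_s"])
pickle.dump((st,m),open("w4.pkl","wb"))
for n,z in dict(key_handle=.048,key=.008,cap=.074,cap_mark=.098,jar_foot=.008).items():
  for cam in("wrist",):
    for q in ctrl.place_of(n,cam)[:2]: print(cam,n,round(q["conf"],2),np.round(q["at"]),onz(cam,q["at"],z,m))
```

```text
[0.5226 0.1466 0.1825] [-28.324   18.8729  11.3845 107.3172  -4.4906  54.3356  63.9356] [-0.5411 -0.2032 -0.6456] 0.08467355700488598 10.6
wrist key_handle 0.85 [171. 291.] [0.4976 0.1568 0.048 ]
wrist key 0.61 [178. 282.] [0.5111 0.1447 0.008 ]
wrist cap 0.7 [252. 285.] [0.5684 0.1366 0.074 ]
wrist cap_mark 0.76 [289. 286.] [0.5936 0.1329 0.098 ]
wrist cap_mark 0.56 [175. 288.] [0.4901 0.1547 0.098 ]
wrist jar_foot 0.74 [226. 283.] [0.5684 0.134  0.008 ]
```

View pics/w4.png

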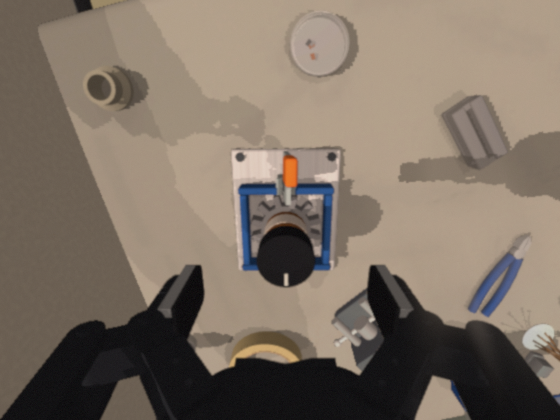

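Run:
```python
import cv2,numpy as np
a=cv2.imread("pics/w4.png")[135:250,225:350]; s=cv2.imread("pics/t4.png")[170:250,270:360]
a=cv2.resize(a,(552,508),interpolation=cv2.INTER_CUBIC)
from cell import ctrl
b=ctrl.camera("scene"); cv2.imwrite("pics/s4.png",b); b=cv2.resize(b[160:240,270:335],(248,305),interpolation=cv2.INTER_CUBIC)
s=cv2.resize(s,(248,220),interpolation=cv2.INTER_CUBIC)
o=np.zeros((530,800,3),np.uint8);o[:508,:552]=a;o[:305,552:]=b;o[305:525,552:]=s;cv2.imwrite("pics/col4.png",o)
```

```text
(no output)
```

View pics/col4.png

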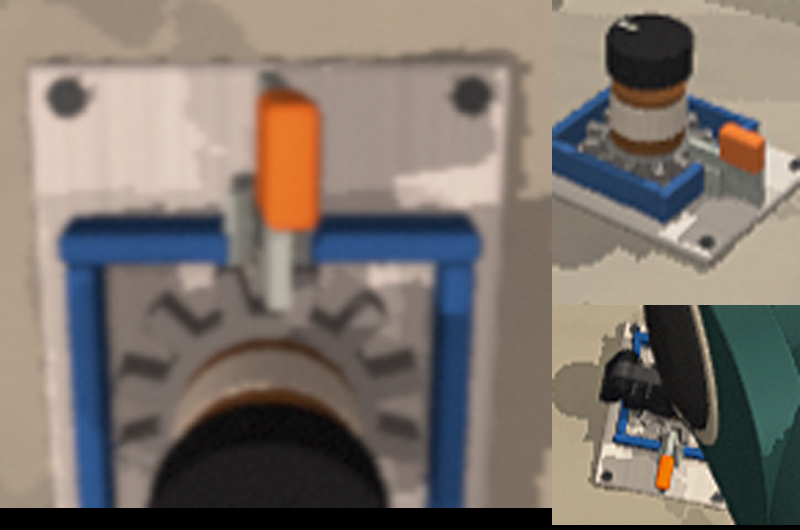

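Run:
```python
from h import *
import pickle, itertools
from scipy.optimize import least_squares
np.set_printoptions(precision=1,suppress=True)
st,m=pickle.load(open("w4.pkl","rb")); ms=ctrl.camera_model("scene")
im={"wrist":(cv2.imread("pics/w4.png"),m,(150,200,275,305)),"scene":(cv2.imread("pics/s4.png"),ms,(170,225,300,335))}
meas={}
for c,(a,mm,(r0,r1,c0,c1)) in im.items():
    k,_,_=rect(c,a,"orange",0); z=np.zeros_like(k); z[r0:r1,c0:c1]=k[r0:r1,c0:c1]; ys,xs=np.where(z)
    P=np.c_[ys,xs]; D=np.array([[np.sin(t),np.cos(t)] for t in np.arange(0,2*np.pi,np.pi/8)])
    meas[c]=(D,(P@D.T).max(0)); print(c,ys.min(),ys.max(),xs.min(),xs.max())
box=np.array(list(itertools.product((-26,2),(-6,6),(28,52))))/1000.
def model(q):
    x,y,z,lean,pitch=q; R=Ro.from_euler("ZYX",[-11.04,pitch,lean],degrees=True).as_matrix()
    return (R@box.T).T+np.array([x,y,z])/1000
def res(q,cams=("wrist","scene")):
    W=model(q); out=[]
    for c in cams:
        D,h=meas[c]; p=np.array([proj(c,w,im[c][1]) for w in W]); out.append((p@D.T).max(0)-h-.3)
    return np.r_[tuple(out),(np.array(q[1])-149.9)/1.0*1]
for start in ((506,150,8,0,0),(506,150,14,-5,0)):
    s=least_squares(res,start,loss="soft_l1"); print(s.x,s.cost)
for zf in (8,11,14):
    s=least_squares(lambda q:res((q[0],q[1],zf,q[2],q[3])),(506,150,-4,0),loss="soft_l1"); print(zf,s.x,s.cost)
```

```text
wrist 155 186 283 296
scene 182 204 300 325Traceback (most recent call last):
  File "<stdin>", line 22, in <module>
    return func(*args, **kwargs)
    vector_fun = VectorFunction(
        fun_wrapped,
    ...<6 lines>...
        workers=workers
    )
    self._update_fun()
    ~~~~~~~~~~~~~~~~^^
    self.f = self.fun_wrapped(xp_copy(self.x))
             ~~~~~~~~~~~~~~~~^^^^^^^^^^^^^^^^^
    return np.atleast_1d(self.fun(x))
                         ~~~~~~~~^^^
    return self.f(x, *self.args, **self.kwargs)
           ~~~~~~^^^^^^^^^^^^^^^^^^^^^^^^^^^^^^
  File "<stdin>", line 20, in res
    res = self.concatenate(tuple(objs), axis=axis)
ValueError: all the input arrays must have same number of dimensions, but the array at index 0 has 2 dimension(s) and the array at index 1 has 1 dimension(s)
```

```bash
cat > fit.py <<'E'
from h import *
import pickle, itertools
from scipy.optimize import least_squares
np.set_printoptions(precision=1,suppress=True)
st,m=pickle.load(open("w4.pkl","rb")); ms=ctrl.camera_model("scene")
im={"wrist":(cv2.imread("pics/w4.png"),m,(150,200,275,305)),"scene":(cv2.imread("pics/s4.png"),ms,(170,225,300,335))}
meas={}
for c,(a,mm,(r0,r1,c0,c1)) in im.items():
    k,_,_=rect(c,a,"orange",0); z=np.zeros_like(k); z[r0:r1,c0:c1]=k[r0:r1,c0:c1]; ys,xs=np.where(z)
    P=np.c_[ys,xs]; D=np.array([[np.sin(t),np.cos(t)] for t in np.arange(0,2*np.pi,np.pi/8)])
    meas[c]=(D,(P@D.T).max(0))
box=np.array(list(itertools.product((-26,2),(-6,6),(28,52))))/1000.
def res(q):
    x,y,z,lean,pitch=q; R=Ro.from_euler("ZYX",[-11.04,pitch,lean],degrees=True).as_matrix()
    W=(R@box.T).T+np.array([x,y,z])/1000; out=[]
    for c in meas:
        D,h=meas[c]; p=np.array([proj(c,w,im[c][1]) for w in W]); out.append((p@D.T).max(0)-h-.3)
    return np.r_[np.concatenate(out),y-149.9]
for start in ((506,150,8,0,0),(506,150,14,-5,0)):
    s=least_squares(res,start,loss="soft_l1"); print(s.x,s.cost)
for zf in (8,11,14):
    s=least_squares(lambda q:res((q[0],q[1],zf,q[2],q[3])),(506,150,-4,0),loss="soft_l1"); print(zf,s.x,s.cost)
E
python3 fit.py
```

```text
[519.  150.4  14.7  -0.5 -14.4] 77.08140270154637
[519.1 150.4  14.6  -0.5 -14.5] 77.07356272866734
8 [518.4 149.9  -1.3 -12.3] 82.28601620300105
11 [519.9 150.2  -0.5 -14.4] 79.0117304229833
14 [518.9 150.2  -0.8 -14.1] 77.2083692508553
```

```bash
sed -i 's/(170,225,300,335)/(188,225,313,335)/' fit.py; python3 fit.py
```

```text
[515.8 149.8   8.   -2.1 -10.2] 15.99789566739025
[516.  149.9   8.1  -2.  -10.5] 15.994204866864902
8 [516.2 149.9  -1.9 -10.6] 15.995448460696185
11 [516.5 149.9  -1.8 -11.8] 17.04685405063497
14 [517.4 150.2  -1.3 -13.4] 20.14036014164141
```

```bash
cat > pr.py <<'E'
from h import *
import pickle
np.set_printoptions(precision=1,suppress=True)
st,m=pickle.load(open("w4.pkl","rb")); ms=ctrl.camera_model("scene")
pts=dict(tail0=(-26,0,0),tail30=(-26,0,28),nose30=(26,0,30),hb=(-26,0,52),hf=(2,0,52),hbot=(-26,0,28),hbr=(-26,6,52),hfr=(2,6,52),hfl=(2,-6,52),hfrb=(2,6,28),hbrb=(-26,6,28))
for z,lean,pitch in((8,0,0),(8,-5,0),(8,-5,-10),(13,-5,-8)):
    R=Ro.from_euler("ZYX",[-11.04,pitch,lean],degrees=True).as_matrix()
    for c,mm in(("wrist",m),("scene",ms)):
        print(z,lean,pitch,c,{n:proj(c,R@np.array(p)/1000+np.array([.5063,.1499,z/1000]),mm).round(1).tolist() for n,p in pts.items()})
E
python3 pr.py
```

```text
8 0 0 wrist {'tail0': [149.0, 285.9], 'tail30': [152.6, 285.9], 'nose30': [203.3, 286.0], 'hb': [156.2, 286.0], 'hf': [186.1, 286.0], 'hbot': [152.6, 285.9], 'hbr': [156.2, 292.6], 'hfr': [186.1, 292.4], 'hfl': [186.1, 279.6], 'hfrb': [180.2, 291.8], 'hbrb': [152.5, 292.0]}
8 0 0 scene {'tail0': [214.1, 325.0], 'tail30': [204.2, 325.6], 'nose30': [195.5, 306.8], 'hb': [195.5, 326.2], 'hf': [191.2, 315.8], 'hbot': [204.2, 325.6], 'hbr': [196.7, 324.7], 'hfr': [192.4, 314.4], 'hfl': [190.0, 317.3], 'hfrb': [201.1, 313.9], 'hbrb': [205.4, 324.2]}
8 -5 0 wrist {'tail0': [149.0, 285.9], 'tail30': [152.5, 288.4], 'nose30': [203.3, 288.5], 'hb': [156.1, 290.9], 'hf': [186.0, 290.8], 'hbot': [152.5, 288.4], 'hbr': [156.0, 297.5], 'hfr': [185.9, 297.2], 'hfl': [186.2, 284.5], 'hfrb': [180.1, 294.2], 'hbrb': [152.5, 294.4]}
8 -5 0 scene {'tail0': [214.1, 325.0], 'tail30': [204.7, 325.0], 'nose30': [196.1, 306.2], 'hb': [196.4, 325.1], 'hf': [192.2, 314.7], 'hbot': [204.7, 325.0], 'hbr': [197.8, 323.6], 'hfr': [193.5, 313.2], 'hfl': [190.8, 316.2], 'hfrb': [201.8, 313.3], 'hbrb': [206.1, 323.6]
[... 413 characters left out ...]
0], 'hbot': [207.2, 326.6], 'hbr': [201.1, 326.7], 'hfr': [195.1, 316.5], 'hfl': [192.3, 319.5], 'hfrb': [202.5, 315.0], 'hbrb': [208.6, 325.1]}
13 -5 -8 wrist {'tail0': [149.4, 285.9], 'tail30': [149.0, 288.4], 'nose30': [201.6, 288.6], 'hb': [148.5, 291.0], 'hf': [179.7, 290.9], 'hbot': [149.0, 288.4], 'hbr': [148.5, 297.6], 'hfr': [179.6, 297.4], 'hfl': [179.7, 284.4], 'hfrb': [177.5, 294.4], 'hbrb': [149.0, 294.5]}
13 -5 -8 scene {'tail0': [213.6, 324.9], 'tail30': [204.9, 326.4], 'nose30': [193.8, 307.9], 'hb': [197.2, 327.7], 'hf': [191.5, 317.5], 'hbot': [204.9, 326.4], 'hbr': [198.6, 326.2], 'hfr': [192.9, 315.9], 'hfl': [190.1, 319.0], 'hfrb': [200.6, 314.8], 'hbrb': [206.3, 324.9]}
```

Run:
```python
from h import *
import pickle
from scipy.optimize import least_squares
np.set_printoptions(precision=4,suppress=True)
st,m=pickle.load(open("w4.pkl","rb")); a=cv2.imread("pics/w4.png")
g=a.max(2); k=((g<62)*255).astype(np.uint8); k[:215]=0;k[295:]=0;k[:,:245]=0;k[:,325:]=0
k=cv2.morphologyEx(k,cv2.MORPH_CLOSE,np.ones((5,5)));k=cv2.morphologyEx(k,cv2.MORPH_OPEN,np.ones((9,9)))
ys,xs=np.where(k); P=np.c_[ys,xs]; print(ys.min(),ys.max(),xs.min(),xs.max(),len(ys))
T=np.radians(np.arange(-10,191,10)); D=np.c_[np.sin(T),np.cos(T)]; h=(P@D.T).max(0)
t=np.linspace(0,2*np.pi,73)
def res(q):
    W=np.concatenate([np.c_[q[0]+q[2]*np.cos(t),q[1]+q[2]*np.sin(t),0*t+z] for z in(.098,.074)])
    p=np.array([proj("wrist",w,m) for w in W]); return (p@D.T).max(0)-h-.3
for f in (None,.026):
    s=least_squares((lambda q:res(q)) if f is None else (lambda q:res((q[0],q[1],f))),[.566,.138]+([.026] if f is None else []),x_scale=.01); print(s.x,s.cost)
plan((.566,.138,.13),169,5)
```

```text
226 283 257 314 2685
[0.5645 0.1379 0.0257] 2.872175675364195
[0.5641 0.1379] 3.382334116505544
yaw now 168.88
[-0.029, -0.0, 0.035, -0.0, -0.0, -0.001]
[-0.029, -0.0, 0.035, -0.0, -0.0, -0.001]
[-0.029, -0.0, 0.035, -0.0, -0.0, -0.001]
[-0.029, -0.0, 0.035, -0.0, -0.0, -0.001]
[-0.029, -0.0, 0.035, -0.0, -0.0, -0.001]
```

Run:
```python
from h import *
plan((.5655,.1384,.135),139,5)
```

```text
yaw now 168.88
[-0.029, 0.0, 0.031, -0.0, -0.0, 0.133]
[-0.029, 0.003, 0.031, -0.0, -0.0, 0.133]
[-0.028, 0.006, 0.031, -0.0, -0.0, 0.133]
[-0.028, 0.009, 0.031, -0.0, -0.0, 0.133]
[-0.027, 0.012, 0.031, -0.0, -0.0, 0.133]
```

>>> servo_tool(
  commands=[
    [-0.029, 0, 0.031, 0, 0, 0.133],
    [-0.029, 0.003, 0.031, 0, 0, 0.133],
    [-0.028, 0.006, 0.031, 0, 0, 0.133],
    [-0.028, 0.009, 0.031, 0, 0, 0.133],
    [-0.027, 0.012, 0.031, 0, 0, 0.133],
  ],
)

```text
time_s: 11.5
position: [0.566, 0.1381, 0.1353]
tool_rot: [[-0.751, 0.66, -0.001], [0.66, 0.751, -0.001], [0.001, -0.002, -1.0]]
contact_force: [0.3, -0.9, 0.2]
opening: 0.0848
finger_force: 0.0
```

>>> servo_tool(
  commands=[
    [0, 0, 0.02, 0, 0, 0],
    [0, 0, 0.03, 0, 0, 0],
    [0, 0, 0, 0, 0, 0],
    [0, 0, 0, 0, 0, 0],
    [0, 0, 0, 0, 0, 0],
  ],
)

```text
time_s: 12.0
position: [0.5658, 0.1383, 0.1211]
tool_rot: [[-0.755, 0.656, -0.001], [0.656, 0.755, -0.0], [0.0, -0.001, -1.0]]
contact_force: [-0.6, -1.2, -0.1]
opening: 0.085
finger_force: 0.0
```

Run:
```python
from h import *
import pickle
np.set_printoptions(precision=4,suppress=True)
st=ctrl.observe(); m=ctrl.camera_model("wrist"); a=ctrl.camera("wrist"); cv2.imwrite("pics/w5.png",a); print(st["position"],st["time_s"])
pickle.dump((st,m),open("w5.pkl","wb"))
for n,z in dict(cap=.074,cap_mark=.098).items():
    for q in ctrl.place_of(n,"wrist")[:2]: print(n,round(q["conf"],2),np.round(q["at"]),onz("wrist",q["at"],z,m))
t=np.linspace(0,2*np.pi,73)
for x,y in ((.5655,.1384),):
  for z in(.098,.074):
    p=np.array([proj("wrist",(x+.026*np.cos(u),y+.026*np.sin(u),z),m)[::-1] for u in t]); cv2.polylines(a,[np.round(p*8).astype(int)],True,(0,255,0),1,cv2.LINE_AA,3)
cv2.imwrite("pics/w5o.png",a)
plan((.5655,.1384,.064),139,5)
```

```text
[0.5658 0.1383 0.1211] 12.0
cap 0.84 [235. 284.] [0.5672 0.136  0.074 ]
cap_mark 0.58 [280. 304.] [0.5919 0.1317 0.098 ]
cap_mark 0.39 [148. 250.] [0.5057 0.1634 0.098 ]
yaw now 138.96
[0.0, -0.0, 0.038, -0.0, -0.0, -0.0]
[0.0, -0.0, 0.038, -0.0, -0.0, -0.0]
[0.0, -0.0, 0.038, -0.0, -0.0, -0.0]
[0.0, -0.0, 0.038, -0.0, -0.0, -0.0]
[0.0, -0.0, 0.038, -0.0, -0.0, -0.0]
```

View pics/w5o.png

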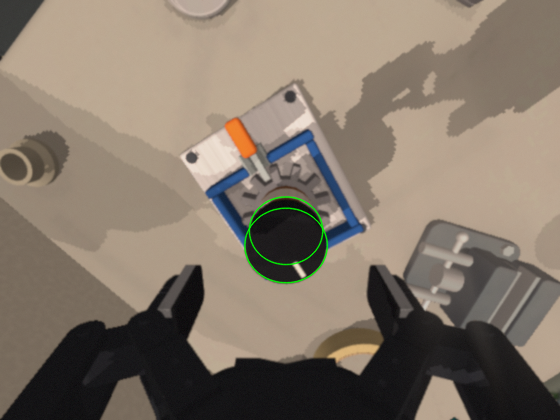

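>>> servo_tool(
  commands=[
    [0, 0, 0.05, 0, 0, 0],
    [0, 0, 0.05, 0, 0, 0],
    [0, 0, 0.05, 0, 0, 0],
    [0, 0, 0.03, 0, 0, 0],
    [0, 0, 0.01, 0, 0, 0],
  ],
)

```text
time_s: 12.65
position: [0.565, 0.1378, 0.062]
tool_rot: [[-0.754, 0.657, -0.003], [0.657, 0.754, -0.002], [0.002, -0.003, -1.0]]
contact_force: [-0.1, 0.3, 0.9]
opening: 0.0851
finger_force: 0.0
```

>>> servo_tool(
  commands=[
    [0, 0, 0, 0, 0, 0],
    [0, 0, 0, 0, 0, 0],
    [0, 0, 0, 0, 0, 0],
    [0, 0, 0, 0, 0, 0],
    [0, 0, 0, 0, 0, 0],
  ],
  fingers=30,
)

```text
time_s: 13.15
position: [0.5661, 0.1383, 0.0644]
tool_rot: [[-0.754, 0.657, -0.0], [0.657, 0.754, -0.0], [-0.0, -0.0, -1.0]]
contact_force: [-1.9, 0.5, 6.7]
opening: 0.0511
finger_force: 61.6
```

>>> servo_tool(
  commands=[
    [0, 0, 0, 0, 0, 0],
    [0, 0, 0, 0, 0, 0],
    [0, 0, 0, 0, 0, 0],
    [0, 0, 0, 0, 0, 0],
    [0, 0, 0, 0, 0, 0],
  ],
)

```text
time_s: 13.65
position: [0.5661, 0.1382, 0.0645]
tool_rot: [[-0.754, 0.657, -0.0], [0.657, 0.754, -0.0], [-0.0, -0.0, -1.0]]
contact_force: [-0.9, 0.1, 6.8]
opening: 0.051
finger_force: 61.6
```

Run:
```python
from h import *
np.set_printoptions(precision=4,suppress=True)
s=ctrl.observe(); print(s["position"],s["torque"],s["contact_force"],s["joints"],s["opening"])
a=ctrl.camera("wrist"); cv2.imwrite("pics/w6.png",a)
```

```text
[0.5661 0.1382 0.0645] [-0.0127  0.2519  0.0294] [-0.8674  0.0604  6.8148] [-28.5848  32.3812  15.316  106.0355 -11.921   43.1478  42.1371] 0.050951760743709086
```

>>> servo_tool(
  commands=[
    [0, 0, -0.0005, 0, 0, -0.08],
    [0, 0, -0.0005, 0, 0, -0.1],
    [0, 0, -0.0005, 0, 0, -0.1],
    [0, 0, -0.0005, 0, 0, -0.1],
    [0, 0, -0.0005, 0, 0, -0.1],
  ],
)

```text
time_s: 14.2
position: [0.5665, 0.1384, 0.0654]
tool_rot: [[-0.944, 0.33, 0.001], [0.33, 0.944, -0.0], [-0.001, 0.0, -1.0]]
contact_force: [0.6, 0.5, 7.0]
opening: 0.0507
finger_force: 61.9
```

Run:
```python
from h import *
np.set_printoptions(precision=4,suppress=True)
s=ctrl.observe(); print(s["position"],s["torque"],s["contact_force"],s["opening"])
```

```text
[0.5665 0.1384 0.0654] [ 0.1019 -0.0034 -0.1053] [0.5625 0.4562 6.9687] 0.05074917226348838
```

>>> servo_tool(
  commands=[
    [0, 0, -0.0005, 0, 0, -0.1],
    [0, 0, -0.0005, 0, 0, -0.1],
    [0, 0, -0.0005, 0, 0, -0.1],
    [0, 0, -0.0005, 0, 0, -0.1],
    [0, 0, -0.0005, 0, 0, -0.1],
  ],
)

```text
time_s: 14.7
position: [0.5667, 0.1384, 0.0664]
tool_rot: [[-0.998, -0.056, 0.001], [-0.056, 0.998, 0.0], [-0.001, -0.0, -1.0]]
contact_force: [-0.0, 0.8, 9.9]
opening: 0.0507
finger_force: 62.1
```

Run:
```python
from h import *
np.set_printoptions(precision=4,suppress=True)
s=ctrl.observe(); print(s["position"],s["torque"],s["contact_force"],s["opening"])
a=ctrl.camera("wrist"); b=ctrl.camera("scene"); t=ctrl.camera("top"); cv2.imwrite("pics/s7.png",b)
o=np.zeros((600,800,3),np.uint8); o[:420,:560]=a; o[420:600,:270]=cv2.resize(t[170:240,280:385],(270,180)); o[300:600,500:800]=cv2.resize(b[140:240,260:360],(300,300),interpolation=cv2.INTER_CUBIC)
cv2.imwrite("pics/c7.png",o)
```

```text
[0.5667 0.1384 0.0664] [ 0.0847  0.0766 -0.0306] [-0.0166  0.8242  9.8607] 0.05073576925627599
```

View pics/c7.png

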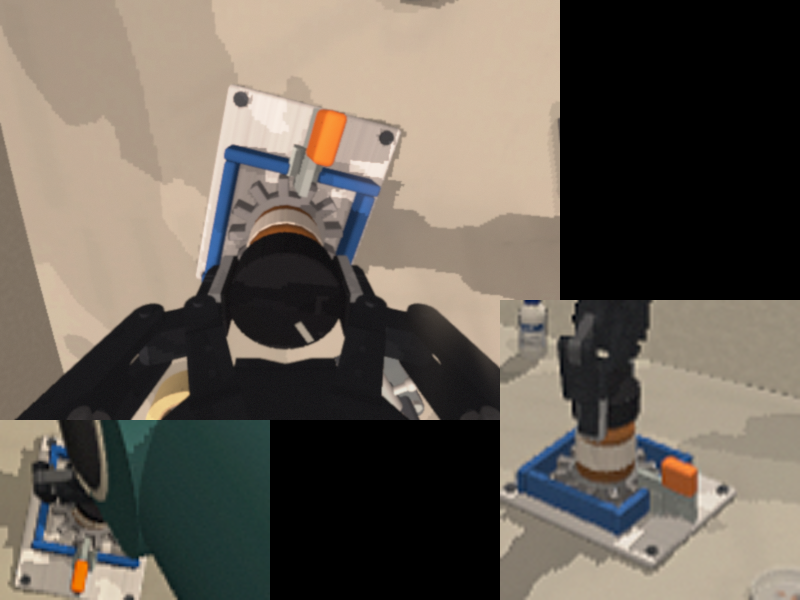

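>>> servo_tool(
  commands=[
    [0, 0, -0.0005, 0, 0, -0.115],
    [0, 0, -0.0005, 0, 0, -0.115],
    [0, 0, -0.0005, 0, 0, -0.115],
    [0, 0, 0, 0, 0, -0.115],
    [0, 0, 0, 0, 0, -0.115],
  ],
)

```text
time_s: 15.35
position: [0.5667, 0.1384, 0.0669]
tool_rot: [[-0.874, -0.487, 0.001], [-0.487, 0.874, -0.0], [-0.001, -0.001, -1.0]]
contact_force: [-0.5, -0.1, 10.3]
opening: 0.0509
finger_force: 62.1
```

>>> servo_tool(
  commands=[
    [0, 0, 0, 0, 0, 0],
    [0, 0, 0, 0, 0, 0],
    [0, 0, 0, 0, 0, 0],
    [0, 0, 0, 0, 0, 0],
    [0, 0, 0, 0, 0, 0],
  ],
)

```text
time_s: 15.85
position: [0.5667, 0.1384, 0.0669]
tool_rot: [[-0.875, -0.484, 0.001], [-0.484, 0.875, -0.0], [-0.001, -0.001, -1.0]]
contact_force: [-0.1, 0.9, 10.0]
opening: 0.0511
finger_force: 62.1
```

Run:
```python
from h import *
import pickle
np.set_printoptions(precision=4,suppress=True)
s=ctrl.observe(); m=ctrl.camera_model("wrist"); print(s["position"],s["torque"],s["contact_force"],s["opening"])
a=ctrl.camera("wrist"); cv2.imwrite("pics/w8.png",a); pickle.dump((s,m),open("w8.pkl","wb"))
# stripe: bright pixels on the cap top
def stripe(img,m,z,box):
    g=img.min(2); k=np.zeros_like(g); r0,r1,c0,c1=box; k[r0:r1,c0:c1]=(g[r0:r1,c0:c1]>130)
    n,l,st,c=cv2.connectedComponentsWithStats(k)
    for i in range(1,n):
        if st[i,4]>15:
            ys,xs=np.where(l==i); P=np.array([onz("wrist",(r,cc),z,m)[:2] for r,cc in zip(ys,xs)]); q=P.mean(0)-[.5658,.1383]; print(st[i],P.mean(0),np.degrees(np.arctan2(q[1],q[0])),np.hypot(*q))
s5,m5=pickle.load(open("w5.pkl","rb")); stripe(cv2.imread("pics/w5.png"),m5,.098,(250,285,270,325)); stripe(a,m,.1,(300,350,270,340))
# jar notch ring unwrapped at z=.024 
def ring(img,m):
    g=cv2.cvtColor(img,cv2.COLOR_BGR2GRAY); T=np.arange(-60,61,3); out=[]
    for t in T:
        u=np.radians(168.96+t); p=proj("wrist",(.5655+.034*np.cos(u),.1384+.034*np.sin(u),.024),m).round().astype(int); out.append(int(g[p[0],p[1]]) if 0<=p[0]<420 else -1)
    print(out)
ring(cv2.imread("pics/w5.png"),m5); ring(a,m)
```

```text
[0.5667 0.1384 0.0669] [ 0.0337 -0.0452  0.0513] [-0.0775  0.924  10.048 ] 0.05112340275746713
[294 261  31  24 255] [0.5956 0.1384] 0.26731115080158835 0.029834491749542516
[293 262  12  16  81] [0.5834 0.1342] -13.05340114408431 0.018076751212245622
[294 322  46  28 471] [0.5758 0.1652] 69.61675440651767 0.028682792466821254
[297 324  15  17  95] [0.5764 0.153 ] 54.11830250835834 0.01816704928143685
[130, 130, 153, 134, 101, 109, 139, 117, 114, 133, 132, 135, 148, 102, 117, 139, 123, 119, 113, 175, 189, 189, 130, 59, 88, 121, 122, 130, 134, 136, 132, 116, 62, 58, 75, 121, 123, 125, 120, 128, 127]
[127, 139, 142, 146, 110, 127, 150, 126, 93, 91, 96, 137, 143, 143, 125, 170, 176, 175, 166, 154, 152, 153, 152, 121, 116, 130, 133, 135, 104, 93, 129, 146, 143, 143, 105, 131, 133, 133, 122, 125, 127]
```

>>> servo_tool(
  commands=[
    [0, 0, 0, 0, 0, -0.065],
    [0, 0, 0, 0, 0, -0.065],
    [0, 0, 0, 0, 0, 0],
    [0, 0, -0.005, 0, 0, 0],
    [0, 0, -0.005, 0, 0, 0],
  ],
)

```text
time_s: 16.4
position: [0.566, 0.1382, 0.0692]
tool_rot: [[-0.822, -0.57, -0.0], [-0.57, 0.822, -0.001], [0.001, -0.0, -1.0]]
contact_force: [-0.2, -0.7, -0.3]
opening: 0.0508
finger_force: 62.2
```

Run:
```python
from h import *
np.set_printoptions(precision=4,suppress=True)
s=ctrl.observe(); print(s["position"],s["torque"],s["contact_force"],s["opening"])
```

```text
[0.566  0.1382 0.0692] [ 0.009  -0.0376  0.036 ] [-0.2254 -0.7249 -0.3022] 0.05075335053331457
```

>>> servo_tool(
  commands=[
    [0, 0, -0.01, 0, 0, 0],
    [0, 0, -0.015, 0, 0, 0],
    [0, 0, -0.02, 0, 0, 0],
    [0, 0, -0.02, 0, 0, 0],
    [0, 0, -0.02, 0, 0, 0],
  ],
)

```text
time_s: 16.9
position: [0.5657, 0.1381, 0.0947]
tool_rot: [[-0.822, -0.57, -0.001], [-0.57, 0.822, -0.001], [0.001, 0.0, -1.0]]
contact_force: [0.2, 1.5, -1.4]
opening: 0.0511
finger_force: 62.3
```

>>> servo_tool(
  commands=[
    [0, 0, -0.02, 0, 0, 0],
    [0, 0, -0.01, 0, 0, 0],
    [0, 0, 0, 0, 0, 0],
    [0, 0, 0, 0, 0, 0],
    [0, 0, 0, 0, 0, 0],
  ],
)

```text
time_s: 17.4
position: [0.5655, 0.1381, 0.1028]
tool_rot: [[-0.822, -0.57, -0.002], [-0.57, 0.822, -0.001], [0.002, 0.0, -1.0]]
contact_force: [-0.5, -0.4, -1.3]
opening: 0.0509
finger_force: 62.3
```

Run:
```python
from h import *
np.set_printoptions(precision=4,suppress=True)
s=ctrl.observe(); print(s["position"],s["torque"],s["contact_force"],s["opening"],s["time_s"])
a=ctrl.camera("wrist"); b=ctrl.camera("scene"); cv2.imwrite("pics/s9.png",b)
o=np.zeros((600,800,3),np.uint8); o[:420,:560]=a; o[200:600,400:800]=cv2.resize(b[140:240,260:360],(400,400),interpolation=cv2.INTER_CUBIC)
cv2.imwrite("pics/c9.png",o)
for n,z in dict(jar_mouth=.095,cap=.115,jar_foot=.008).items():
    for q in ctrl.place_of(n,"scene")[:1]: print(n,round(q["conf"],2),np.round(q["at"]),onz("scene",q["at"],z))
print(proj("scene",(.566,.1382,.115)),proj("scene",(.5655,.1384,.095)))
```

```text
[0.5655 0.1381 0.1028] [ 0.011  -0.0323  0.0289] [-0.5292 -0.381  -1.2595] 0.050921310103041566 17.4
jar_mouth 0.58 [173. 295.] [0.561  0.1502 0.095 ]
cap 0.61 [200. 320.] [0.4581 0.2505 0.115 ]
jar_foot 0.72 [200. 291.] [0.5747 0.1404 0.008 ]
[162.1459 295.2817] [169.7793 295.2735]
```

View pics/c9.png

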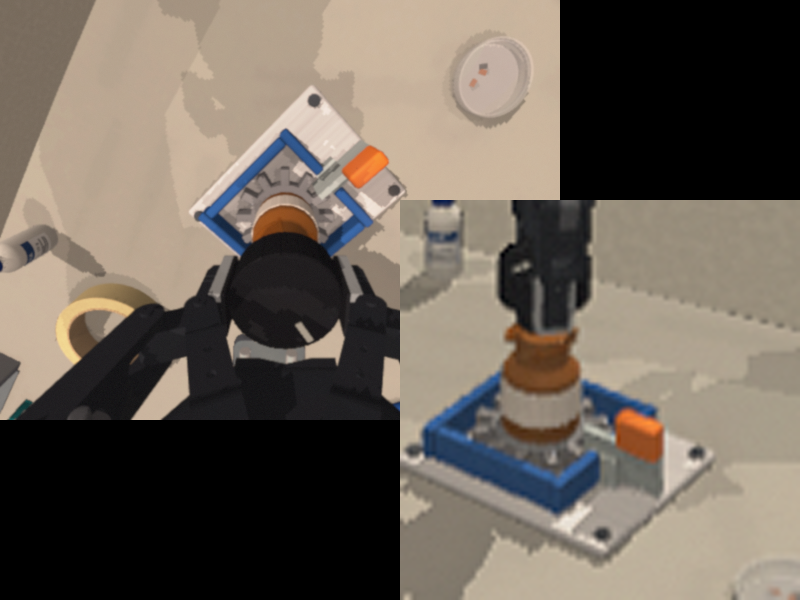

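>>> servo_tool(
  commands=[
    [0, 0, -0.005, 0, 0, 0],
    [0, 0, -0.004, 0, 0, 0],
    [0, 0, 0, 0, 0, 0],
    [0, 0, 0, 0, 0, 0],
    [0, 0, 0, 0, 0, 0],
  ],
)

```text
time_s: 18.15
position: [0.5657, 0.1381, 0.1058]
tool_rot: [[-0.822, -0.57, -0.001], [-0.57, 0.822, -0.001], [0.002, 0.0, -1.0]]
contact_force: [0.4, 0.1, -0.8]
opening: 0.0509
finger_force: 62.3
```

>>> servo_tool(
  commands=[
    [0, 0, 0, 0, 0, 0],
    [0, 0, 0, 0, 0, 0],
    [0, 0, 0, 0, 0, 0],
    [0, 0, 0, 0, 0, 0],
    [0, 0, 0, 0, 0, 0],
  ],
)

```text
time_s: 18.65
position: [0.5657, 0.1381, 0.1058]
tool_rot: [[-0.821, -0.57, -0.001], [-0.57, 0.821, -0.001], [0.002, 0.0, -1.0]]
contact_force: [-0.1, -0.3, -0.3]
opening: 0.0513
finger_force: 62.3
```

Run:
```python
from h import *
s=ctrl.observe(); print(s["position"],s["contact_force"],s["opening"],s["finger_force"])
print(ctrl.close_job())
```

```text
[0.5656626  0.13812696 0.10577527] [-0.10074449 -0.28650246 -0.3412868 ] 0.051318404304199684 62.25163405761123
the job is handed in; nothing more can be done
None
```

Job handed in at 18.7 s: the key is home in the slot, leaning about 5° there, the cap came free after about a 76° counter-clockwise turn, and it is held level over the jar with its rim an estimated 20 mm above the mouth; the judge's verdict was not shown.

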